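# Seat a tube rack on the shaker, clamp it and start the shaker

## Robot

A 7-joint arm with a two-finger parallel gripper is mounted at the origin on a cart in front of the work surface, level with it; the furniture and walls round the work are solid. World frame = base frame: x ahead of the robot, y to its left, z up, the work surface at z = 0. Lengths are in m, angles in degrees, forces in N, time in s.
With the tool pointing down it reaches from about 0.425 to 0.925 m from the base axis. Payload 6.8 kg.
Tool frame: the origin (TCP) lies midway between the tips of the shut fingers; the grasp point (between the pads) lies 19 mm behind it; z points along the fingers, y is the line along which they close (so a half turn about z gives the same grasp; the last joint's range is limited). The gripper opens to 88 mm and grips with 3 to 60 N. Pads are 20 mm wide; open, the fingers measure 115 mm over their backs; the gripper's body (75 mm by 178 mm) begins 61 mm behind the grasp point.
Start: joints at [56.889, 27.33, 1.283, 89.118, -0.659, 63.558, -4.761], TCP at [0.306, -0.602, 0.223] pointing down, gripper open.
Joint ranges: [-169.35, 169.35], [-19.33, 120.38], [-80.79, 83.38], [13.8, 139.57], [-78.32, 258.32], [9.67, 109.79], [-169.56, 169.56]. Speed limits (degrees/s): [136.94, 136.94, 180, 180, 180, 180, 180].

## Interface

Orientations are given as [roll, pitch, yaw] about the fixed x, y, z axes, in that order (R = Rz(yaw) Ry(pitch) Rx(roll)).
In Python, from rig import monitor, optics, ticket gives the robot as it stands. The module is installed in compiled form; this text tells all that it offers.
- The arm moves only by the shell command python3 -m pendant 'ROWS' [FORCE]. ROWS is JSON, one flat list of numbers, 7 for each row, row after row: the gripper's target within -1 to 1 (fully open at 1, half-way at 0, shut at -1), then the shift along the tool's x, y, z in mm, then the turn, a rotation vector about the tool's x, y, z in degrees. A call has 1 to 12 rows; each row shifts and turns the commanded pose from where the row before left it, along the tool's axes as they then stand; what a row does not reach is not made up. A row lasts 1/8 s, in which the tool goes at most 62.5 mm and 10.7 degrees, less where a joint would pass 70% of its speed; a pose out of reach is approached as far as the arm can. A call is refused whole if a number of a shift passes 62.5 or a number of a turn 10.7, either way. A call with a gripper value outside its range is refused whole. The fingers move at their own pace and stop on an object; FORCE is the grip in N (left out, the last holds). Time passes only in rows, so rows that do not move let the fingers close. It gives the time, the measured TCP pose, the force, the opening and the grip force at its end, in the units of the state.
- monitor.observe(): the state, without advancing time (a new reading comes with each control period).
- optics.capture(name): name is "scene" or "top" or "wrist"; returns a dict with "image" (480x640x3 uint8, red, green, blue), "range_z" (480x640 float32, m along the optical axis (not along the pixel's ray), 0 where there is no reading), "fx", "fy", "cx", "cy" (pixels), "D" ([k1, k2, p1, p2, k3] as OpenCV has them; the pictures are not rectified), "pose" (4x4, takes a point from camera to world coordinates). Camera axes: x right, y up, looking along -z (the intrinsics and any distortion apply to the point x, -y, -z); pixel columns grow to the right and rows downward; lengths in m; the calibration is good to about 2 mm. A picture is of the moment at which its call begins.
- ticket.sign_off(): hands the job in; it is judged then, once.
The state is a dict: "t": time; "joint_positions": joint angles; "qvel": joint speeds; "joint_efforts": joint torques, N m; "eef_pos": TCP position; "eef_rot": TCP orientation; "ft_force": force on the tool from outside, world axes, zero at the start; "torque": the same for the moment, N m; "opening": finger opening in m; "grasp_force": force on a finger pad.
Only numpy, scipy, OpenCV 4.12 (cv2) and the standard library are available. Lean on these libraries where they do the work, as an engineer would, in place of code of your own. Each camera call takes 0.05 s, during which the arm holds its last target. There are 200 camera calls.

## Task

The rack of purple-capped tubes stands loose on the platform shaker. With the fingertips push it straight back until it is fully home and square against the back stop, then swing the red clamp lever past its first notch all the way to the second stop so that the jaw grips the rack, and only then press the green start button fully down and let go. Do not pick up the rack or the tubes, keep the tubes in it, and leave the other things on the bench where they are.

Things in the scene. Friction and masses are not known exactly. Their poses are not given: they have to be found in the camera images.
- shaker: platform shaker, white box with a navy control strip along its front, 260 (x) x 270 (y) mm, too heavy to shift. Origin: centre of its underside; x to its back, y to its left, z up. Housing top 78 mm up; black platform mat 100 mm up (x -52 to 104, y -51 to 93 mm). Two fixed grey dials, top 95 mm up, on the control strip at x -95, y -63 and -100 mm
- back_stop (a point): point on the back stop, 11 mm above the mat, at x = 104, y = 22 mm in the shaker's frame: an aluminium bar along y, 156 mm long, 22 mm high above the mat, with two rubber buttons whose tips (x = 104 mm) the rack's back meets. A rail like it runs along the mat's left edge, button tips at y = 93 mm, x from 4 mm, 22 mm high
- rack: black moulded tube rack, 24 pockets, loose on the shaker's mat, 96 (x) x 136 (y) x 34 mm (its front label adds 4 mm), 0.1 to 0.3 kg. Origin: centre of its underside (within 1 mm); x to its back, y to its left, nearly the shaker's directions. Slides on the mat with a few newtons; pushed low at the middle of its front it squares itself against the back stop
- rack_mid (a point): centre of the rack, 17 mm above the mat; front face 48 mm before it, back face 48 mm behind it. In the shaker's frame its x is 56 mm when the rack is home, and its y 25 mm when it is clamped
- clamp_lever (a joint): clamp lever angle, growing clockwise seen from above: 0 = open, 0.61 = first notch (jaw half closed, rack still loose), 1.22 = second stop (rack gripped). A spring plunger on the arm rides over a ridge between notches: the handle takes 5 to 9 N sideways to leave a notch, drops into the next and stays there when let go
- lever_handle (a point): on the axis of the lever's upright red handle, a round grip 22 mm across, from 109 to 155 mm above the worktop; the point is 135 mm up. It circles lever_pivot at 88 mm: at 0 it points to the shaker's right (-y), and it swings towards the shaker's front, stopping 20 degrees short of straight to the front (-x). Free worktop or low housing below it
- lever_pivot (a point): on the lever's upright pivot axis, 135 mm up like lever_handle; x = 30, y = -100 mm in the shaker's frame. A flat arm (13 mm wide, top 116 mm up) runs from here to the handle; on it, 56 mm from the pivot, a brass plunger cap, up to 135 mm
- jaw_pad: clamp jaw to the right of the rack, a dark steel bar 90 (x) x 20 (z) mm with two rubber buttons, on springs that give up to 5 mm; the lever drives it 14 mm to the left (+y of the shaker) against the rack. Its button tips are 19 mm left of this origin, 112 mm up, at y = -56 mm in the shaker's frame when open
- start_top (a point): centre of the top of the round green start button, 28 mm across, in a black collar 44 mm across whose rim is 10 mm lower, on the left of the control strip (x = -95, y = 68 mm in the shaker's frame); pressed straight down
- start (a joint): travel of the start button: 0 = released, 0.006 m = fully down; springs back; 5 N presses it fully
- tube_1: purple-capped sample tube, 13 mm across (cap 17 mm), 95 mm high, standing loosely in one of the pockets at the rack's back left; origin at its bottom, 4 mm above the rack's underside, z along the tube
- tube_2: purple-capped sample tube, 13 mm across (cap 17 mm), 95 mm high, standing loosely in one of the pockets at the rack's back left; origin at its bottom, 4 mm above the rack's underside, z along the tube
- tube_3: purple-capped sample tube, 13 mm across (cap 17 mm), 95 mm high, standing loosely in one of the pockets at the rack's back left; origin at its bottom, 4 mm above the rack's underside, z along the tube
- tube_4: purple-capped sample tube, 13 mm across (cap 17 mm), 95 mm high, standing loosely in one of the pockets at the rack's back left; origin at its bottom, 4 mm above the rack's underside, z along the tube
- bench_timer: white countdown timer, 64 x 64 x 19 mm, a bystander; origin at the centre of its underside
- tape_roll: roll of beige masking tape lying flat, 62 mm across, 19 mm high, a bystander; origin at the centre of its underside
- marker_black: white marker pen with a black cap lying on the worktop, 135 mm long, 16 mm thick, a bystander; origin at the middle of its underside
- dropper_1: small brown dropper bottle with a blue cap, 25 mm across, 73 mm high, a bystander; origin at the centre of its underside

How it is judged:
By the outcome, as a careful person would: the job done as asked, in the order asked, and still so for the second after the job is handed in, with the robot touching nothing.
It also fails if it takes over 58 s, if anything falls off the work surface, if the arm or the gripper's body presses on something with over 40 N, if the wrist force passes 120 N, or if a joint passes its speed limit or range.

## Working session

There is one attempt and no reset: what is moved stays moved. The work goes in short steps, Python scripts to look and compute and a shell command to move; the robot and the scene stay as the last step left them, time stands still between calls to the robot, and variables do not carry over. Pictures are saved under pics/ and viewed, at most 10 in all, crops included, and the job is handed in when it is done.

```bash
mkdir -p pics; cat > h.py <<'E'
import numpy as np, cv2
from rig import monitor, optics, ticket
def cap(n):
    c=optics.capture(n); c['K']=np.array([[c['fx'],0,c['cx']],[0,c['fy'],c['cy']],[0,0,1.]]); c['pose']=np.array(c['pose']); c['D']=np.array(c['D'],float); return c
def ray(c,uv):
    p=cv2.undistortPoints(np.array(uv,float).reshape(-1,1,2),c['K'],c['D']).reshape(-1,2)
    d=np.c_[p[:,0],-p[:,1],-np.ones(len(p))]
    return c['pose'][:3,3], d@c['pose'][:3,:3].T
def onz(c,uv,z):
    o,d=ray(c,uv); return o+d*((z-o[2])/d[:,2])[:,None]
def dep(c,uv):
    o,d=ray(c,uv); r=np.array([c['range_z'][int(v),int(u)] for u,v in np.array(uv).reshape(-1,2)]); return o+d*r[:,None]
def proj(c,P):
    q=(np.array(P,float).reshape(-1,3)-c['pose'][:3,3])@c['pose'][:3,:3]
    q=q*[1,-1,-1]
    return cv2.projectPoints(q,np.zeros(3),np.zeros(3),c['K'],c['D'])[0].reshape(-1,2)
def save(c,f): cv2.imwrite('pics/'+f,c['image'][:,:,::-1])
E
python3 - <<'E'
from h import *
s=monitor.observe(); print(s)
for n in ['scene','top']:
    c=cap(n); save(c,n+'0.png'); print(n,c['pose'].round(3).tolist(),c['fx'],c['D'])
E
```

```text
{'t': 0.0, 'joint_positions': array([56.88923286, 27.37447155,  1.28017704, 89.17411535, -0.65902981,
       63.55675329, -4.76062842]), 'qvel': array([ 0.00878428,  0.07786491, -0.02548226,  0.01301791,  0.00768396,
        0.04428414,  0.06079073]), 'joint_efforts': array([ 1.36091085e-04, -5.82865977e+01,  1.53459124e+00, -2.72622031e+01,
       -5.44230267e-02,  1.68476882e-02,  1.20702148e-04]), 'eef_pos': array([ 0.30530739, -0.60137824,  0.22172819]), 'eef_rot': array([-1.79902266e+02,  7.15398103e-03,  2.69187900e+01]), 'ft_force': array([ 0.36643229, -0.49317281,  0.01105088]), 'torque': array([ 0.02349202,  0.00649248, -0.03859794]), 'grasp_force': 0.0, 'opening': 0.08769587612980867}
scene [[-0.748, 0.295, -0.595, -0.2], [-0.664, -0.34, 0.666, 0.784], [-0.006, 0.893, 0.451, 0.67], [0.0, 0.0, 0.0, 1.0]] 594.3676904357035 [-0.09587528  0.          0.          0.          0.        ]
top [[0.021, 0.993, -0.117, 0.437], [-1.0, 0.022, 0.006, -0.032], [0.009, 0.117, 0.993, 1.097], [0.0, 0.0, 0.0, 1.0]] 438.54335874518154 [-0.06807844  0.          0.          0.          0.        ]
```

View pics/scene0.png

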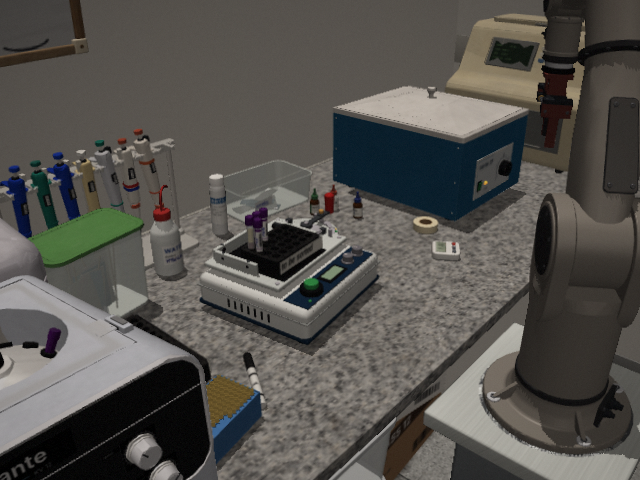

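View pics/top0.png

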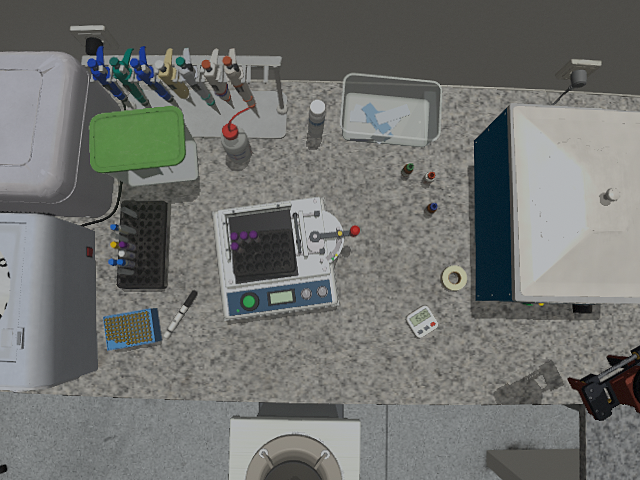

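The scene view shows the shaker mid-bench, with the green button at (312,286), the rack at (285,250) and the lever at (320,215). In the top view the green button is at (250,301), the red handle at (354,231), the rack near (263,247), the dials at (306,294) and (322,292), and the purple caps at about (243,238).

```bash
python3 - <<'E'
from h import *
t=cap('top'); s=cap('scene')
def blob(c,lo,hi,roi):
    h=cv2.cvtColor(c['image'],cv2.COLOR_RGB2HSV); m=cv2.inRange(h,lo,hi); z=np.zeros_like(m); x0,y0,x1,y1=roi; z[y0:y1,x0:x1]=m[y0:y1,x0:x1]
    n,l,st,ce=cv2.connectedComponentsWithStats(z); i=1+np.argmax(st[1:,4]); return ce[i],st[i]
def tri(a,ua,b,ub):
    o1,d1=ray(a,ua);o2,d2=ray(b,ub);d1=d1[0];d2=d2[0]
    k=np.linalg.lstsq(np.c_[d1,-d2],o2-o1,rcond=None)[0]; p=o1+k[0]*d1;q=o2+k[1]*d2; return (p+q)/2,np.linalg.norm(p-q)
G=((50,120,60),(80,255,255)); R=((0,150,80),(6,255,255))
gt,st=blob(t,*G,(230,280,270,320)); gs,ss=blob(s,*G,(290,265,335,305)); print(gt,st,gs,ss,tri(t,gt,s,gs), dep(t,gt))
rt,st=blob(t,*R,(340,215,370,245)); print(rt,st,onz(t,rt,.155),dep(t,rt))
# navy strip
h=cv2.cvtColor(t['image'],cv2.COLOR_RGB2HSV); m=cv2.inRange(h,(100,120,30),(125,255,160)); z=np.zeros_like(m); z[270:330,210:350]=m[270:330,210:350]
P=np.argwhere(z)[:,::-1]; print(cv2.minAreaRect(P.astype(np.float32)))
box=cv2.boxPoints(cv2.minAreaRect(P.astype(np.float32))); print(onz(t,box,.078).round(4).tolist())
big=cv2.resize(t['image'][180:330,205:375],None,fx=4.7,fy=4,interpolation=cv2.INTER_CUBIC); big=cv2.resize(t['image'][185:325,205:375],None,fx=4,fy=4,interpolation=cv2.INTER_CUBIC)
cv2.imwrite('pics/crop1.png',big[:,:,::-1])
E
```

```text
[248.53389831 301.27118644] [243 295  12  13 118] [311.19387755 282.20408163] [304 278  15  11  98] (array([0.43432805, 0.10810678, 0.09959984]), np.float64(0.00015896994685800735)) [[0.43439126 0.10802043 0.1005816 ]]
[354.70833333 229.86111111] [350 226  10   9  72] [[ 0.59398468 -0.12497069  0.155     ]] [[ 0.59413564 -0.12505975  0.15409349]]
((279.1480712890625, 297.2525634765625), (21.888338088989258, 102.28070068359375), 82.23483276367188)
[[0.4515, 0.1619, 0.078], [0.4887, -0.0724, 0.078], [0.4387, -0.0801, 0.078], [0.4018, 0.153, 0.078]]
```

View pics/crop1.png

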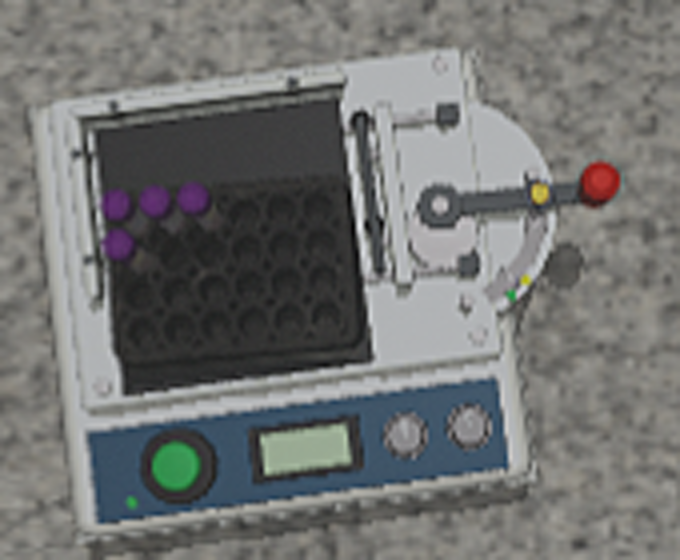

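The crop shows: green button (178,465), dials (405,435) and (469,425), pivot (440,205), handle (600,183). The rack's top runs from its front-left corner (120,362) to its front-right (367,335). The back stop is still about 70 px behind the rack.

```bash
python3 - <<'E'
from h import *
t=cap('top')
u=lambda a,b:[205+(a+.5)/4-.5,185+(b+.5)/4-.5]
W=np.array([[.43433,.1081],onz(t,[u(405,435)],.095)[0,:2],onz(t,[u(469,425)],.095)[0,:2],onz(t,[u(440,205)],.118)[0,:2],[.594,-.125]])
S=np.array([[-95,68],[-95,-63],[-95,-100],[30,-100],[30,-188]])/1e3
print(W)
def fit(S,W):
    a=S[:,0]+1j*S[:,1]; b=W[:,0]+1j*W[:,1]; r=np.vdot(a-a.mean(),b-b.mean()); r/=abs(r); o=b.mean()-r*a.mean()
    print('yaw',np.degrees(np.angle(r)),'o',o,'res',np.abs(r*a+o-b)*1e3); return r,o
fit(S,W); r,o=fit(S[:4],W[:4])
inv=lambda P:np.conj(r)*(P[:,0]+1j*P[:,1]-o)*1e3
R=onz(t,[u(120,360),u(367,335),u(345,180),u(108,213)],.134); print('rack shaker frame',inv(R).round(1))
# depth points of rack top: cloud
ys,xs=np.mgrid[200:300:1,215:310:1]; uv=np.c_[xs.ravel(),ys.ravel()]; P=dep(t,uv); k=(P[:,2]>.128)&(P[:,2]<.14); z=inv(P[k]); k2=(z.real>-60)&(z.real<104)&(z.imag>-60)&(z.imag<93)
z=z[k2];print(len(z),np.percentile(z.real,[1,50,99]),np.percentile(z.imag,[1,50,99]), np.median(P[k][k2][:,2]), cv2.minAreaRect(np.c_[z.real,z.imag].astype(np.float32)))
def w(x,y): q=r*(x+1j*y)/1e3+o; return q.real.round(4),q.imag.round(4)
print('handle0',w(30,-188),'pivot',w(30,-100),'start',w(-95,68),'front mid now?',w(-52,25),w(8,25))
E
```

```text
[[ 0.43433     0.1081    ]
 [ 0.45513829 -0.02110517]
 [ 0.46157661 -0.05741749]
 [ 0.58436074 -0.03814203]
 [ 0.594      -0.125     ]]
yaw 8.62550303559992 o (0.5388840477857906+0.055769589536630776j) res [0.78182276 0.80633004 1.62207511 0.93793429 2.8060768 ]
yaw 9.128284154491435 o (0.5390600885608766+0.05610508847794099j) res [0.16243409 0.13526221 0.53025438 0.3291356 ]
rack shaker frame [-33.8+86.4j -38.7-50.j   48.6-49.4j  48.3+83.5j]
1462 [-41.01415506   2.59800719  53.15858825] [-47.62449448  13.29289542  88.20813523] 0.1334394061748912 ((6.728588104248047, 20.45160675048828), (137.57925415039062, 96.38471984863281), 87.15055847167969)
handle0 (np.float64(0.5985), np.float64(-0.1248)) pivot (np.float64(0.5845), np.float64(-0.0379)) start (np.float64(0.4345), np.float64(0.1082)) front mid now? (np.float64(0.4838), np.float64(0.0725)) (np.float64(0.543), np.float64(0.0821))
```

```bash
cat >> h.py <<'E'
YAW=np.radians(9.13); O=np.array([.53906,.0561])
def S2W(x,y): c,s=np.cos(YAW),np.sin(YAW); return O+np.array([c*x-s*y,s*x+c*y])/1e3
def W2S(p): c,s=np.cos(YAW),np.sin(YAW); d=(np.array(p)[:2]-O)*1e3; return np.array([c*d[0]+s*d[1],-s*d[0]+c*d[1]])
def goto(x,y,z):
    "shift in tool axes (tool yaw=YAW, down) to reach shaker x,y mm, z m"
    st=monitor.observe(); p=st['eef_pos']; a=W2S(p)
    print('t',st['t'],'at shaker',a.round(1),'z',p[2].round(4),'rot',st['eef_rot'].round(2),'F',st['ft_force'].round(1),'shift',round(x-a[0],1),round(a[1]-y,1),round((p[2]-z)*1e3,1))
E
python3 -c "
from h import *
goto(-78,20.5,.2)"
```

```text
t 0.25 at shaker [-335.  -612.3] z 0.2222 rot [-179.95    0.     26.92] F [ 0.4 -0.  -0.1] shift 257.0 -632.8 22.2
```

```bash
python3 -m pendant '[-1,0,0,-4,0,0,8.9, -1,0,0,-4,0,0,8.9, -1,21,-52,0,0,0,0, -1,21,-52,0,0,0,0, -1,21,-52,0,0,0,0, -1,21,-52,0,0,0,0, -1,21,-52,0,0,0,0, -1,21,-52,0,0,0,0, -1,21,-52,0,0,0,0, -1,21,-52,0,0,0,0, -1,21,-52,0,0,0,0, -1,21,-52,0,0,0,0]'
python3 -c "
from h import *
goto(-78,20.5,.2)"
```

```text
t: 1.75
eef_pos: [0.4307, -0.0535, 0.231]
eef_rot: [180.0, -0.0, 9.1]
ft_force: [0.3, 0.2, 1.1]
opening: 0.0003
grasp_force: 0.0
t 1.75 at shaker [-124.3  -91. ] z 0.231 rot [ 1.7998e+02 -5.0000e-02  9.1000e+00] F [0.3 0.2 1.1] shift 46.3 -111.5 31.0
```

```bash
python3 -m pendant '[-1,18,-45,5,0,0,0, -1,18,-45,5,0,0,0, -1,10,-22,5,0,0,0, -1,0,0,0,0,0,0, -1,0,0,0,0,0,0]'
python3 - <<'E'
from h import *
goto(-70,20.5,.112)
w=cap('wrist'); save(w,'w1.png')
E
```

```text
t: 2.38
eef_pos: [0.458, 0.0615, 0.2156]
eef_rot: [180.0, 0.0, 9.0]
ft_force: [-0.2, -0.4, -0.8]
opening: 0.0007
grasp_force: 0.0
t 2.375 at shaker [-79.2  18.1] z 0.2156 rot [1.7997e+02 2.0000e-02 9.0500e+00] F [-0.2 -0.4 -0.8] shift 9.2 -2.4 103.6
```

View pics/w1.png

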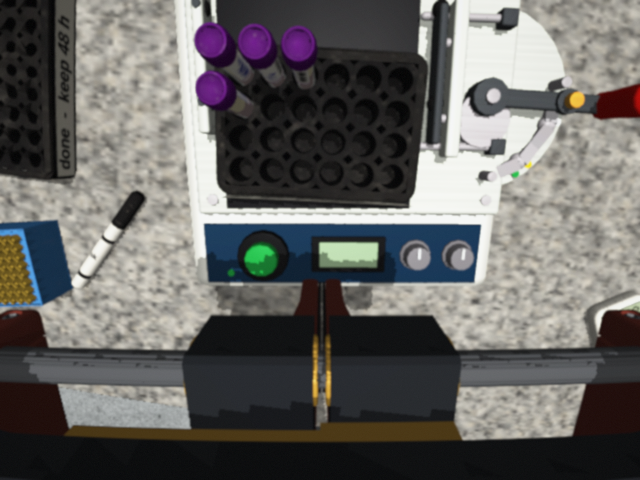

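The wrist view shows the rack's front top edge from (218,192) to (412,203), the green button at (262,255), the dials at (416,255) and (458,255), and the pivot at (490,97). The shut fingertips sit in front of the strip at (322,285).

```bash
python3 - <<'E'
from h import *
w=cap('wrist')
for n,uv,z in [('green',(262,255),.1),('d1',(416,253),.095),('d2',(458,253),.095),('pivot',(490,97),.118),('FL',(218,192),.134),('FR',(412,203),.134),('BR',(424,60),.134)]:
    print(n,W2S(onz(w,[uv],z)[0]).round(1),dep(w,[uv])[0,2].round(3))
E
python3 -m pendant '[-1,3,0,35,0,0,0, -1,3,-1,35,0,0,0, -1,3,-1,26,0,0,0, -1,0,0,9,0,0,0, -1,0,0,0,0,0,0]'
python3 -c "
from h import *
goto(8-10,20.5,.112)"
```

```text
green [-89.4  65.9] 0.101
d1 [-89.6 -61.2] 0.094
d2 [-89.7 -96.6] 0.095
pivot [  29.4 -100.1] 0.121
FL [-34.5  88.2] 0.099
FR [-42.5 -45.3] 0.099
BR [ 48.8 -48.1] 0.134
t: 3.1
eef_pos: [0.4667, 0.0655, 0.1108]
eef_rot: [180.0, 0.0, 9.1]
ft_force: [-0.5, 1.3, 0.5]
opening: 0.001
grasp_force: 0.0
t 3.1 at shaker [-70.   20.7] z 0.1108 rot [1.7999e+02 3.0000e-02 9.0600e+00] F [-0.5  1.3  0.5] shift 68.0 0.2 -1.2
```

```bash
python3 -m pendant '[-1,5,0,0,0,0,0, -1,5,0,0,0,0,0, -1,5,0,0,0,0,0, -1,5,0,0,0,0,0, -1,5,0,0,0,0,0, -1,5,0,0,0,0,0, -1,5,0,0,0,0,0, -1,5,0,0,0,0,0, -1,5,0,0,0,0,0, -1,3,0,0,0,0,0]'
python3 -c "
from h import *
goto(-6,20.5,.112)"
```

```text
t: 4.35
eef_pos: [0.5145, 0.0738, 0.1106]
eef_rot: [-180.0, -0.0, 9.1]
ft_force: [-2.8, -1.3, 0.3]
opening: 0.0004
grasp_force: 0.8
t 4.35 at shaker [-21.4  21.3] z 0.1106 rot [-180.     -0.      9.12] F [-2.8 -1.3  0.3] shift 15.4 0.8 -1.4
```

```bash
python3 -m pendant '[-1,4,0,0,0,0,0, -1,4,0,0,0,0,0, -1,2,0,0,0,0,0, -1,2,0,0,0,0,0]'
python3 -m pendant '[-1,1.5,0,0,0,0,0, -1,0,0,0,0,0,0]'
python3 -m pendant '[-1,1.5,0,0,0,0,0, -1,0,0,0,0,0,0]'
python3 - <<'E'
from h import *
goto(-6,20.5,.112)
w=cap('wrist'); save(w,'w2.png')
E
```

```text
t: 4.85
eef_pos: [0.5261, 0.0756, 0.1107]
eef_rot: [180.0, 0.0, 9.1]
ft_force: [-0.9, -0.8, 0.1]
opening: 0.0003
grasp_force: 0.7
t: 5.1
eef_pos: [0.5278, 0.0759, 0.1107]
eef_rot: [-180.0, -0.0, 9.1]
ft_force: [-0.6, -1.0, -1.0]
opening: 0.0006
grasp_force: 0.2
t: 5.35
eef_pos: [0.5291, 0.0761, 0.1107]
eef_rot: [-180.0, -0.0, 9.1]
ft_force: [-0.6, -0.1, 0.5]
opening: 0.0006
grasp_force: 0.4
t 5.35 at shaker [-6.6 21.3] z 0.1107 rot [-1.80e+02 -1.00e-02  9.12e+00] F [-0.6 -0.1  0.5] shift 0.6 0.8 -1.3
```

View pics/w2.png

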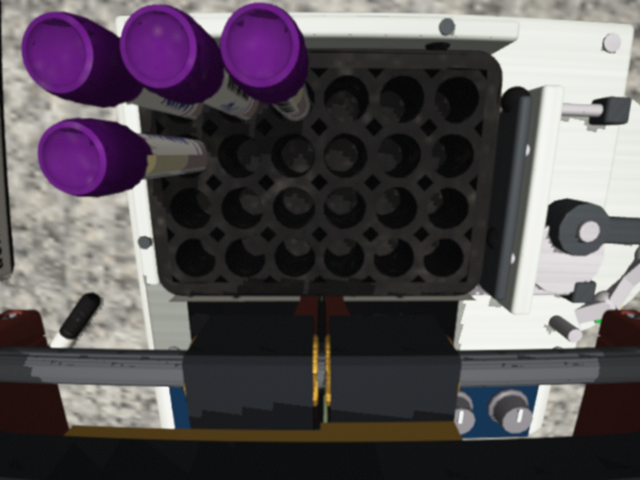

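The rack is nearly home: its back edge at row ~52 has almost met the stop bar and its button at (447,27). The tubes are in place and the edges look square.

```bash
for i in 1 2 ; do python3 -m pendant '[-1,1.5,0,0,0,0,0, -1,0,0,0,0,0,0]' | grep -E "eef_pos|ft"; done
```

```text
eef_pos: [0.5307, 0.0764, 0.1107]
ft_force: [-0.2, -0.9, 1.6]
eef_pos: [0.5322, 0.0766, 0.1107]
ft_force: [-0.7, 0.1, 0.7]
```

```bash
python3 -m pendant '[-1,1.5,0,0,0,0,0, -1,0,0,0,0,0,0]' | grep -E "eef_pos|ft"; python3 -m pendant '[-1,1.5,0,0,0,0,0, -1,0,0,0,0,0,0]' | grep -E "eef_pos|ft"; python3 -m pendant '[-1,1,0,0,0,0,0, -1,0,0,0,0,0,0]' | grep -E "eef_pos|ft"; python3 -c "
from h import *
goto(-6,20.5,.112)"
```

```text
eef_pos: [0.5333, 0.0768, 0.1106]
ft_force: [-1.9, -0.9, 1.2]
eef_pos: [0.5334, 0.0768, 0.1104]
ft_force: [-7.1, -0.8, 4.7]
eef_pos: [0.5334, 0.0768, 0.1103]
ft_force: [-10.0, -0.4, 6.3]
t 6.65 at shaker [-2.3 21.3] z 0.1103 rot [179.96   0.29   9.12] F [-10.   -0.4   6.3] shift -3.7 0.8 -1.7
```

```bash
python3 -m pendant '[-1,1.5,0,0,0,0,0, -1,0,0,0,0,0,0, -1,0,0,0,0,0,0]' | grep -E "eef_pos|ft"; python3 -m pendant '[-1,-5,0,0,0,0,0, -1,-12,0,0,0,0,0, -1,-20,0,0,0,0,0, -1,-10,0,-50,0,0,0, -1,0,0,-50,0,0,0, -1,0,0,0,0,0,0]' | grep -E "eef_pos|ft"; python3 - <<'E'
from h import *
goto(-60,-150,.25)
w=cap('wrist'); save(w,'w3.png')
t=cap('top')
h=cv2.cvtColor(t['image'],cv2.COLOR_RGB2HSV)
E
```

```text
eef_pos: [0.5335, 0.0768, 0.11]
ft_force: [-13.0, -1.7, 8.4]
eef_pos: [0.4935, 0.0706, 0.2146]
ft_force: [0.9, -0.2, -0.3]
t 7.775 at shaker [-42.6  21.5] z 0.2146 rot [179.99  -0.51   9.1 ] F [ 0.9 -0.2 -0.3] shift -17.4 171.5 -35.4
```

View pics/w3.png

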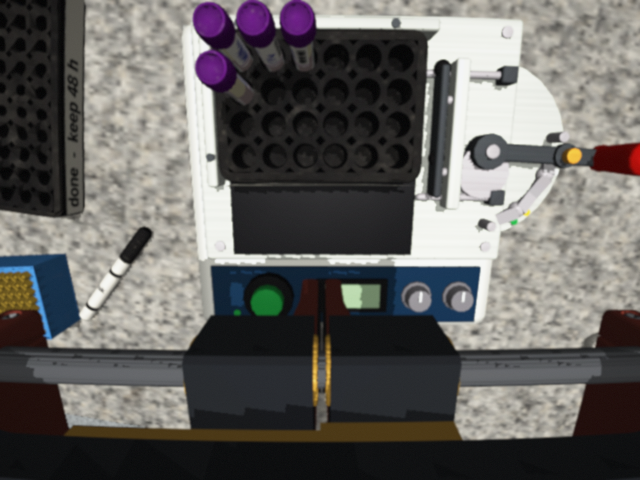

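The rack's front edge is now level, along row ~185 from column 220 to 412, so it is square and against the stop with all tubes in. The lever handle is at (615,158). Next is the lever.

```bash
python3 -m pendant '[-1,20,42,-2,0,0,0, -1,20,42,-2,0,0,0, -1,20,42,0,0,0,0, -1,20,42,0,0,0,0, -1,20,42,0,0,0,0, -1,0,0,0,0,0,0,-1,0,0,0,0,0,0]' | grep ft
python3 - <<'E'
from h import *
goto(57,-188,.125)
w=cap('wrist'); save(w,'w4.png')
t=cap('top'); 
for n,uv in [('FL',(226,183)),]: pass
E
```

```text
ft_force: [0.2, -0.2, 0.2]
t 8.75 at shaker [  53.8 -187.6] z 0.2128 rot [-1.7991e+02  1.5000e-01  9.1500e+00] F [ 0.2 -0.2  0.2] shift 3.2 0.4 87.8
```

View pics/w4.png

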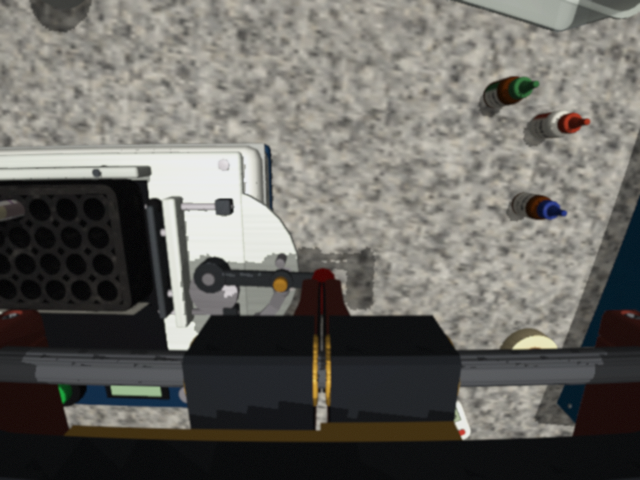

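The red handle top shows just behind the fingertips at (322,275). I'll check its position before descending.

```bash
python3 - <<'E'
from h import *
w=cap('wrist'); t=cap('top')
print('cam',W2S(w['pose'][:3,3]).round(1),w['pose'][2,3])
h=cv2.cvtColor(w['image'],cv2.COLOR_RGB2HSV); m=cv2.inRange(h,(0,200,90),(6,255,255)); P=np.argwhere(m)[:,::-1]; P=P[(abs(P[:,0]-322)<25)&(P[:,1]<290)&(P[:,1]>255)]
print(len(P),P.min(0),P.max(0)); 
for z in(.155,.21): print(z,W2S(onz(w,[(322,269)],z)[0]))
print(dep(w,[(322,271)]))
print('cap',W2S(onz(w,[(280,285)],.135)[0]),'pivot',W2S(onz(w,[(212,276)],.118)[0]))
e=proj(w,[[*S2W(53.8,-187.6),.2128]]); print('tcp px',e)
E
```

```text
cam [ 124.7 -187.4] 0.3762530756020976Traceback (most recent call last):
  File "<stdin>", line 5, in <module>
    return umr_minimum(a, axis, None, out, keepdims, initial, where)
ValueError: zero-size array to reduction operation minimum which has no identity
```

```bash
python3 - <<'E'
from h import *
w=cap('wrist')
print('cap',W2S(onz(w,[(280,285)],.135)[0]),'pivot',W2S(onz(w,[(212,276)],.118)[0]))
print('tcp px',proj(w,[[*S2W(53.8,-187.6),.2128]]))
print('handle tip?',[W2S(onz(w,[(322,272)],z)[0]) for z in (.155,.2128)])
E
```

```text
cap [  31.842564  -157.5408696] pivot [  32.54682756 -102.80191726]
tcp px [[321.35593804 299.9830153 ]]
handle tip? [array([  48.70593123, -187.98489262]), array([  68.51283279, -187.89938553])]
```

```bash
python3 - <<'E'
from h import *
w=cap('wrist')
for v in range(262,300,3): 
    p=dep(w,[(322,v)])[0]; print(v,w['image'][v,322],W2S(p).round(1),p[2].round(3))
E
```

```text
262 [131 129 123] [   7.5 -188.5] 0.0
265 [96 94 89] [   4.  -188.5] 0.0
268 [79 55 53] [   0.5 -188.5] 0.0
271 [66  7  4] [  36.5 -188.3] 0.117
274 [66  8  6] [  36.3 -188.3] 0.123
277 [64  7  5] [  37.3 -188.3] 0.133
280 [63  8  5] [  37.9 -188.3] 0.141
283 [30 10 11] [  64.  -188.2] 0.216
286 [38 10 10] [  64.3 -188.2] 0.221
289 [44 10  9] [  64.5 -188.2] 0.225
292 [46 11 10] [  63.  -188.2] 0.225
295 [51 13 11] [  62.3 -188.2] 0.227
298 [49 12 10] [  60.6 -188.2] 0.226
```

The handle's back surface is at shaker x≈37, and with the TCP 3 mm further back there is about 9 mm of clearance. Descending.

```bash
python3 -m pendant '[-1,3,0,25,0,0,0, -1,0,0,30,0,0,0, -1,0,0,25,0,0,0, -1,0,0,8,0,0,0, -1,0,0,0,0,0,0]' | grep -E "ft|eef"
python3 -m pendant '[-1,-4,0,0,0,0,0, -1,-4,0,0,0,0,0, -1,-2,0,0,0,0,0, -1,0,0,0,0,0,0]' | grep -E "ft|eef"
python3 -c "
from h import *
goto(47,-188,.125)"
```

```text
eef_pos: [0.6259, -0.1208, 0.1268]
eef_rot: [-180.0, 0.0, 9.1]
ft_force: [0.1, -0.9, 0.2]
eef_pos: [0.6171, -0.1228, 0.1276]
eef_rot: [180.0, -0.1, 9.1]
ft_force: [3.7, -0.4, 2.3]
t 10.175 at shaker [  48.7 -189. ] z 0.1276 rot [ 1.7996e+02 -1.5000e-01  9.1200e+00] F [ 3.7 -0.4  2.3] shift -1.7 -1.0 2.6
```

In contact. Now swing along the arc with turning rows.

```bash
python3 -m pendant '[-1,-9,1.7,0,0,0,5.84, -1,-9,1.7,0,0,0,5.84, -1,-9,1.7,0,0,0,5.84, -1,-9,1.7,0,0,0,5.84]' | grep -E "ft|eef"
python3 -m pendant '[-1,-4.5,0.9,0,0,0,2.92, -1,-4.5,0.9,0,0,0,2.92, -1,-4.5,0.9,0,0,0,2.92]' | grep -E "ft|eef"
python3 -c "
from h import *
goto(47,-188,.125)"
```

```text
eef_pos: [0.5813, -0.1292, 0.1272]
eef_rot: [-179.9, -0.1, -14.4]
ft_force: [3.0, 1.9, 0.6]
eef_pos: [0.566, -0.1282, 0.1265]
eef_rot: [180.0, 0.1, -23.1]
ft_force: [2.3, -0.5, 0.2]
t 11.05 at shaker [  -2.7 -186.3] z 0.1265 rot [ 1.7997e+02  6.0000e-02 -2.3100e+01] F [ 2.3 -0.5  0.2] shift 49.7 1.7 1.5
```

```bash
python3 -m pendant '[-1,-4.5,0.7,0,0,0,2.92, -1,-4.5,0.7,0,0,0,2.92, -1,-4.5,0.7,0,0,0,2.92, -1,-4.5,0.7,0,0,0,2.92, -1,-4.5,0.7,0,0,0,2.92, -1,-4.5,0.7,0,0,0,2.92]' | grep -E "ft|eef"
python3 -m pendant '[-1,-4.5,0.7,0,0,0,2.92, -1,-4.5,0.7,0,0,0,2.92, -1,-4.5,0.7,0,0,0,2.92, -1,-4.5,0.7,0,0,0,2.92]' | grep -E "ft|eef"
python3 -m pendant '[-1,-4.5,0.7,0,0,0,2.92, -1,-4.5,0.7,0,0,0,2.92, -1,0,0,0,0,0,0]' | grep -E "ft|eef"
python3 - <<'E'
from h import *
goto(47,-188,.125)
p=W2S(monitor.observe()['eef_pos'])-[30,-100]; th=np.radians(9.1-monitor.observe()['eef_rot'][2]); c,s=np.cos(th),np.sin(th); print('th',th,'tool frame',c*p[0]-s*p[1],-s*p[0]-c*p[1])
E
```

```text
eef_pos: [0.5434, -0.1202, 0.1273]
eef_rot: [-179.9, -0.3, -40.7]
ft_force: [5.5, -3.8, -2.9]
eef_pos: [0.5259, -0.1074, 0.1265]
eef_rot: [179.9, 0.1, -52.3]
ft_force: [1.0, 0.8, 1.2]
eef_pos: [0.5196, -0.1009, 0.1266]
eef_rot: [180.0, 0.0, -58.0]
ft_force: [-0.3, -0.1, -0.2]
t 12.675 at shaker [ -44.1 -151.9] z 0.1266 rot [ 1.7995e+02  3.0000e-02 -5.8000e+01] F [-0.3 -0.1 -0.2] shift 91.1 36.1 1.6
th 1.1710406586132702 tool frame 18.977323676044424 88.47325964643977
```

```bash
python3 -m pendant '[-1,-3,0.6,0,0,0,1.9, -1,-1.5,0.3,0,0,0,0.9, -1,0,0,0,0,0,0]' | grep -E "ft|eef"
python3 -m pendant '[-1,-1.5,0,0,0,0,0, -1,0,0,0,0,0,0]' | grep -E "ft|eef"
python3 -m pendant '[-1,-1.5,0,0,0,0,0, -1,0,0,0,0,0,0]' | grep -E "ft|eef"
```

```text
eef_pos: [0.5183, -0.0997, 0.1269]
eef_rot: [-179.9, -0.2, -61.0]
ft_force: [5.0, -4.9, -2.9]
eef_pos: [0.5182, -0.0996, 0.127]
eef_rot: [-179.9, -0.3, -61.0]
ft_force: [5.4, -8.8, -6.5]
eef_pos: [0.5182, -0.0995, 0.127]
eef_rot: [-179.8, -0.4, -61.1]
ft_force: [10.1, -10.7, -8.7]
```

```bash
python3 -m pendant '[-1,6,0,0,0,0,0, -1,10,0,0,0,0,0, -1,0,0,-50,0,0,0, -1,0,0,-50,0,0,0, -1,0,0,0,0,0,-10, -1,0,0,0,0,0,-10, -1,0,0,0,0,0,-10, -1,0,0,0,0,0,-10, -1,0,0,0,0,0,-10, -1,0,0,0,0,0,-10, -1,0,0,0,0,0,-10, -1,0,0,0,0,0,0]' | grep -E "ft|eef"
python3 - <<'E'
from h import *
goto(-110,60,.2)
t=cap('top'); cv2.imwrite('pics/crop2.png',cv2.resize(t['image'][185:325,205:375],None,fx=4,fy=4,interpolation=cv2.INTER_CUBIC)[:,:,::-1])
E
```

```text
eef_pos: [0.5233, -0.1092, 0.2266]
eef_rot: [-180.0, 0.0, 9.1]
ft_force: [0.9, 0.0, 0.0]
t 15.05 at shaker [ -41.8 -160.7] z 0.2266 rot [-1.7997e+02  2.0000e-02  9.0600e+00] F [0.9 0.  0. ] shift -68.2 -220.7 26.6
```

View pics/crop2.png

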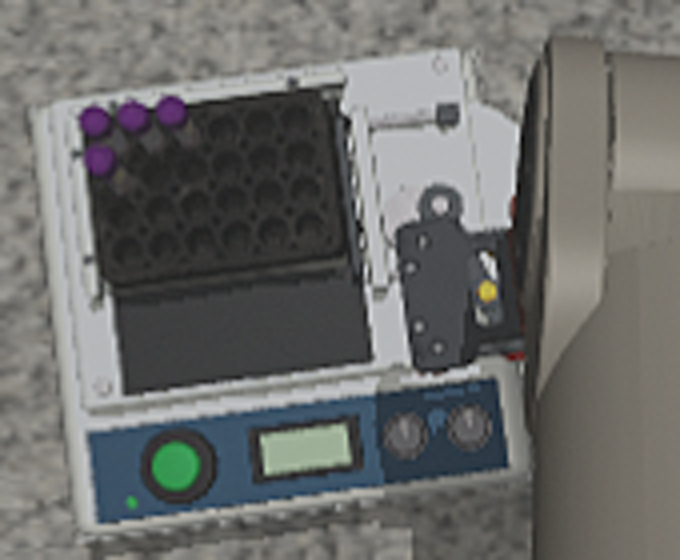

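From above, the rack is against the stop and the left rail and the jaw is closed onto it, though the arm hides the handle. Moving over the button; I'll check the lever from there.

```bash
python3 -m pendant '[-1,-11,-46,0,0,0,0, -1,-11,-46,0,0,0,0, -1,-11,-46,0,0,0,0, -1,-11,-46,0,0,0,0, -1,-9,-45,0,0,0,0, -1,0,0,40,0,0,0, -1,0,0,30,0,0,0, -1,0,0,0,0,0,0, -1,0,0,0,0,0,0]' | grep -E "ft|eef"
python3 - <<'E'
from h import *
goto(-95,68,.105)
a=cap('wrist')['image']; t=cap('top')['image'][185:325,205:375]
t=cv2.resize(t,None,fx=480/170,fy=480/170,interpolation=cv2.INTER_CUBIC); a=cv2.resize(a,(400,300))
o=np.zeros((600,500,3),np.uint8); o[:t.shape[0],:480]=t[:, :480]; 
cv2.imwrite('pics/c3.png',np.hstack([cv2.resize(t,(400,330)),np.vstack([a,np.zeros((30,400,3),np.uint8)])])[:,:,::-1])
E
```

```text
eef_pos: [0.4353, 0.1087, 0.1576]
eef_rot: [-180.0, -0.1, 9.1]
ft_force: [0.1, -0.3, -0.0]
t 16.225 at shaker [-94.1  68.4] z 0.1576 rot [-1.7999e+02 -6.0000e-02  9.0600e+00] F [ 0.1 -0.3 -0. ] shift -0.9 0.4 52.6
```

View pics/c3.png

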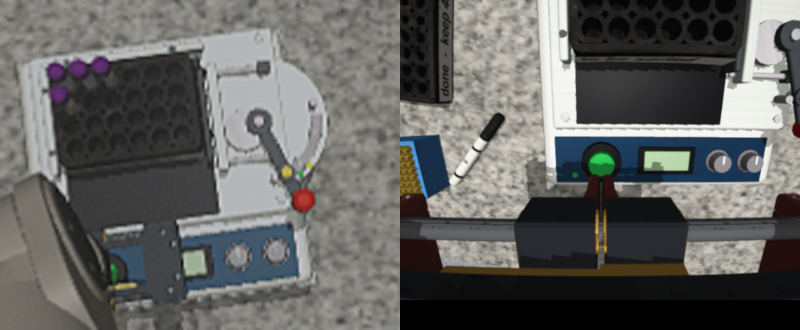

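The lever points about 20° off straight to the front, which is the second stop. The rack is home, square and gripped, the tubes are in, and the button is directly under the fingertips. Pressing.

```bash
python3 -m pendant '[-1,0,0,25,0,0,0, -1,0,0,20,0,0,0, -1,0,0,5,0,0,0, -1,0,0,0,0,0,0]' | grep -E "ft|eef"
python3 -m pendant '[-1,0,0,3,0,0,0, -1,0,0,3,0,0,0, -1,0,0,2,0,0,0, -1,0,0,2,0,0,0, -1,0,0,0,0,0,0]' | grep -E "ft|eef"
```

```text
eef_pos: [0.4351, 0.1087, 0.1073]
eef_rot: [-180.0, -0.0, 9.1]
ft_force: [0.7, 0.4, 0.5]
eef_pos: [0.4351, 0.1087, 0.0969]
eef_rot: [-180.0, -0.0, 9.2]
ft_force: [0.9, -0.7, 4.3]
```

```bash
python3 -m pendant '[-1,0,0,2,0,0,0, -1,0,0,0,0,0,0]' | grep -E "ft|eef_p"
python3 -m pendant '[-1,0,0,1.5,0,0,0, -1,0,0,0,0,0,0]' | grep -E "ft|eef_p"
python3 -m pendant '[-1,0,0,1.5,0,0,0, -1,0,0,0,0,0,0]' | grep -E "ft|eef_p"
```

```text
eef_pos: [0.4352, 0.1087, 0.0953]
ft_force: [-1.0, -0.7, 10.5]
eef_pos: [0.4353, 0.1087, 0.0949]
ft_force: [-5.1, -1.7, 26.0]
eef_pos: [0.4354, 0.1088, 0.0946]
ft_force: [-10.9, -4.0, 41.8]
```

```bash
python3 -m pendant '[-1,0,0,-3,0,0,0, -1,0,0,-10,0,0,0, -1,0,0,-40,0,0,0, -1,0,0,-50,0,0,0, -1,0,40,-20,0,0,0, -1,0,50,0,0,0,0, -1,0,50,0,0,0,0, -1,0,50,0,0,0,0, -1,0,40,0,0,0,0, -1,0,0,0,0,0,0, -1,0,0,0,0,0,0]' | grep -E "t:|ft|eef_p"
python3 - <<'E'
from h import *
t=cap('top'); s=cap('scene')
cv2.imwrite('pics/c4.png',np.hstack([cv2.resize(t['image'][185:325,205:375],(400,330)),cv2.resize(s['image'][180:345,190:390],(400,330),interpolation=cv2.INTER_CUBIC)])[:,:,::-1])
E
```

```text
t: 19.58
eef_pos: [0.4706, -0.1176, 0.2142]
eef_rot: [-179.9, 0.1, 9.2]
ft_force: [0.1, 0.2, -0.3]
```

View pics/c4.png

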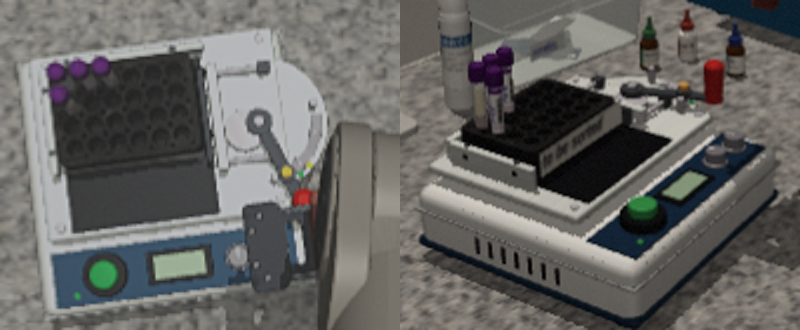

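The button has sprung back up, the lever is at the second stop, the rack is home, square and clamped, and the tubes are upright. The robot touches nothing.

```bash
python3 -c "
from rig import ticket
print(ticket.sign_off())"
```

```text
the job is handed in; nothing more can be done
None
```

The job is handed in: the rack is pushed home and square against the back stop, the lever is at the second stop with the jaw gripping the rack, and the start button was then pressed fully down and released, all in about 20 s of robot time.

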